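Clamp a contactor with the lever knob under a holding fixture

ROBOT

A 6-joint arm with a two-finger parallel gripper is mounted at the origin on a cart in front of the work surface, level with it; the furniture and walls round the work are solid. World frame = base frame: x ahead of the robot, y to its left, z up, the work surface at z = 0. Lengths are in m, angles in rad, forces in N, time in s.
With the tool pointing down it reaches from about 0.325 to 0.75 m from the base axis. Payload 7.6 kg.
Tool frame: the origin (TCP) lies at the very end of the fingers, on their centre line; the grasp point (between the pads) lies 19 mm behind it; z points along the fingers, y is the line along which they close (so a half turn about z gives the same grasp; the last joint's range is limited). The gripper opens to 85 mm and grips with 20 to 120 N. Pads are 22 mm wide; open, the fingers measure 114 mm over their backs; the gripper's body (76 mm by 85 mm) begins 54 mm behind the grasp point. The pads swing forward as they close: fully open they stand 13 mm farther back than shut.
Start: joints at [-1.281, 0.052, 1.401, -0, 1.689, -0.07], TCP at [0.185, -0.491, 0.231] pointing down, gripper open.
Joint ranges: [-2.9, 2.9], [-0.91, 2.17], [0.12, 2.37], [-1.06, 4.2], [0.26, 2.73], [-2.93, 2.93]. Speed limits (rad/s): [2.57, 2.57, 3.01, 3.14, 3.14, 3.14].

INTERFACE

Orientations are given as a unit quaternion [w, x, y, z].
In Python, from plant import ctrl, imaging gives the robot as it stands.
- The arm moves only by the shell command python3 -m handwheel 'ROWS'. ROWS is text: rows parted by semicolons, each of 7 numbers parted by spaces: the closure, from -1 (fully open) to 1 (shut), then the shift along the tool's x, y, z in cm, then the turn, a rotation vector about the tool's x, y, z in rad. In form: fingers dx dy dz rx ry rz; .... A call has 1 to 12 rows; each row is the pose to reach, as a shift and turn from the pose commanded when the call began, along the tool's axes at that moment; what a row does not reach only later rows make up. A row lasts 1/12 s, in which the tool goes at most 41.7 mm and 7.16 degrees, less where a joint would pass 70% of its speed; a pose out of reach is approached as far as the arm can. A call with a gripper value outside its range is refused whole. The fingers move at their own pace and stop on an object; the grip force is fixed at half the most. Time passes only in rows, so rows that repeat a pose let the fingers close. It gives the time, the measured TCP pose, the force, the opening and the grip force at its end, in the units of the state.
- ctrl.observe(): the state, without advancing time (a new reading comes with each control period).
- imaging.snapshot(name): name is "scene" or "top" or "wrist"; returns (picture, depth): 400x640x3 uint8, red, green, blue; 400x640 float32, m along the optical axis (not along the pixel's ray), 0 where there is no reading.
- imaging.camera_info(name): a dict with "fx", "fy", "cx", "cy" (pixels), "extrinsics" (4x4, takes a point from camera to world coordinates). Camera axes: x right, y down, z forward; pixel columns grow to the right and rows downward; lengths in m; the calibration is good to about 2 mm. A picture is of the moment at which its call begins: read the wrist's pose just before it. camera_info takes no time and is no camera call; for the wrist camera it gives the pose at the moment of the call.
- ctrl.finish_job(): hands the job in; it is judged then, once.
Trained networks look in the newest picture that a camera, given by its name, has taken for a name from the list of things; names that differ only in an ending like _2 or _b are one class to them, and where a whole thing is asked for, a point or a joint stands for the part that bears it (a point fixed in the world has none). Each returns a list of dicts, best first, with "p" (0 to 1); they miss things now and then, are a little off and sometimes report something else, mostly with a low value. They report only what shows in the picture. A call takes as long as a camera call. They do not tell look-alikes from the thing itself.
- imaging.recognise(camera, target): "bbox" ([left, top, right, bottom] in pixels, round what is visible of it).
- imaging.regions_of(camera, target): "region" (400x640 bool, what is visible of it) and "bbox" ([left, top, right, bottom] in pixels, round what is visible of it).
The state is a dict: "time": time; "joint_positions": joint angles; "joint_vel": joint speeds; "joint_efforts": joint torques, N m; "eef_pos": TCP position; "ee_rot": TCP orientation; "contact_force": force on the tool from outside, world axes, zero at the start; "wrist_torque": the same for the moment, N m; "grip_width": finger opening in m; "grasp_force": force on a finger pad.
Only numpy, scipy, OpenCV 4.12 (cv2) and the standard library are available. Lean on these libraries where they do the work, as an engineer would, in place of code of your own. Each camera call takes 0.05 s, during which the arm holds its last target. There are 200 camera calls.

TASK

Get the contactor ready for wiring: stand it upright on the raised plate of the holding fixture, between the sliding jaw and the fence with its long side along them, and let it stand there by itself. Then turn the orange lever knob on the underside of the plate until you feel the jaw has closed on the contactor and grips it firmly but without overtightening, and let go of the knob so that the clamp holds by itself. Move the jaw only with the knob, and leave the other things where they are.

Things in the scene. Friction and masses are not known exactly. Their poses are not given: they have to be found in the camera images.
- contactor: loose contactor, black foot and grey upper part, about 0.32 kg, standing upright on the desk. Origin: centre of its underside; z up; x along its long side. Foot 75 (x) x 45 (y) x 30 mm high, above it a body 56 x 45 mm up to 60 mm, on top a 30 x 24 mm block up to 70 mm. Grasp it across its 45 mm width above the foot, so the fingers stay above jaw and fence.
- fixture: holding fixture, bolted down: aluminium plate 12 mm thick, top 86 mm above the desk, on two blue legs. Origin on the knob's axis at desk level; x points from the knob back across the plate, y left, z up. The plate covers x 30 to 155 mm, y -85 to 85 mm, with a round nose of radius 32 mm in front, centred on the knob's axis; a spindle end 7 mm high stands on the nose.
- seat (a point): where the contactor's underside is to stand (within 20 mm along x): on the plate at fixture x 100, y +3 mm, about 4 mm clear of the open pad. Axes as the fixture's; the contactor's long side goes along x. The fence is a fixed steel bar beyond it on the -y side, 20 mm high, set anew each time and not reported: the open gap from pad to fence is 53 to 61 mm.
- jaw: dark steel sliding jaw on the plate, 21 mm high, with a black sprung pad 60 mm long facing the fence. Origin on the plate below the middle of the unpressed pad's face (open: fixture y +30 mm); axes as the fixture's. The knob drives it to -y, 16 mm per rad. The pad gives 1 mm per 5 N, 7 mm at most. A good clamping force is 10 to 18 N; above 25 N damages the contactor.
- knob (a joint): angle of the lever knob, rad: 0 at the start (open), growing counter-clockwise seen from above (lever's front end goes to the right), end of travel 1.45. It stays where left. Turning takes a steady 0.38 N m plus 0.016 N m per N of clamping (about 0.6 N m when right). The jaw first slides the contactor along (1 to 4 N), and has it against the fence after 0.5 to 1.0 rad; 0.13 to 0.2 rad more clamps well.
- knob_axis (a point): point on the knob's vertical turning axis, on the underside of the plate's nose, 57 mm above the desk (height of the lever's middle); axes as the fixture's. At knob angle 0 the lever points 0.65 rad to the +y side of the fixture's -x direction, at 0.65 straight along -x.
- knob_grip (a point): place to take the orange lever, 62 mm from the knob's axis, 57 mm above the desk; turns with the knob, x points along the lever to the axis. The lever is 14 mm thick, 24 mm high (45 to 69 mm above the desk) and reaches from the black hub (radius 19 mm) to 85 mm from the axis; beyond the nose (32 mm) it is free above, to be pinched across its 14 mm.
- mug: grey mug, 94 mm high, at the right front corner of the desk; stays where it is. Origin at its underside.
- terminal_strip: cream terminal strip, 70 mm long, near the desk's front edge; stays where it is.
- nut_driver: nut driver with dark handle, 157 mm long, lying near the desk's front edge; stays where it is.
- stop_button: push button with red mushroom head, 60 mm high, at the back left; stays where it is.
- multimeter: yellow and black multimeter, 152 x 76 x 45 mm, lying at the back; stays where it is.
Not all that is in view belongs to the job. There is more than one size of the contactor; the one meant has the size given above.

How it is judged:
By the outcome, as a careful person would: the job done as asked, in the order asked, and still so for the second after the job is handed in, with the robot touching nothing.
It also fails if it takes over 72 s, if anything falls off the work surface, if the arm or the gripper's body presses on something with over 40 N, if the wrist force passes 120 N, or if a joint passes its speed limit or range.

## Working session

There is one attempt and no reset: what is moved stays moved. The work goes in short steps, Python scripts to look and compute and a shell command to move; the robot and the scene stay as the last step left them, time stands still between calls to the robot, and variables do not carry over. Pictures are saved under pics/ and viewed, at most 10 in all, crops included, and the job is handed in when it is done.

```bash
ls; mkdir -p pics; cat > h.py <<'E'
import numpy as np, cv2
from plant import ctrl, imaging
from scipy.spatial.transform import Rotation as R
def cloud(cam,depth):
    i=imaging.camera_info(cam); E=np.array(i["extrinsics"])
    v,u=np.mgrid[0:400,0:640]
    P=np.stack([(u-i["cx"])/i["fx"]*depth,(v-i["cy"])/i["fy"]*depth,depth],-1)
    W=P@E[:3,:3].T+E[:3,3]; W[depth<=0]=np.nan
    return W
def tool():
    s=ctrl.observe(); q=s["ee_rot"]
    return np.array(s["eef_pos"]),R.from_quat([q[1],q[2],q[3],q[0]]),s
def togo(p,yaw=None):
    """shift cm in tool axes to world p; turn about tool z so tool y axis is along world angle yaw (mod pi)"""
    t,r,s=tool(); d=r.inv().apply(np.array(p)-t)*100
    out=[np.round(d,2)]
    if yaw is not None:
        y=r.apply([0,1,0]); a=np.arctan2(y[1],y[0]); e=(yaw-a+np.pi/2)%np.pi-np.pi/2
        out.append(('rz',round(-e,3)))
    return out
E
python3 - <<'E'
from h import *
ims=[]
for c in ["top","scene"]:
    p,d=imaging.snapshot(c); W=cloud(c,d); np.save(f"W_{c}.npy",W)
    cv2.imwrite(f"pics/{c}0.png",p[:,:,::-1])
    for t in ["contactor","fixture","knob","jaw"]:
        for r in imaging.regions_of(c,t)[:3]:
            m=r["region"]; q=W[m]; q=q[~np.isnan(q[:,0])]
            print(c,t,round(r["p"],2),r["bbox"],np.round(np.median(q,0),3) if len(q) else None, np.round(np.percentile(q,[2,98],axis=0),3).tolist() if len(q) else None)
    i=imaging.camera_info(c);print(np.round(np.array(i["extrinsics"]),2).tolist(),i["fx"])
t,r,s=tool();print(t,r.as_matrix().round(2).tolist(),s["time"])
E
```

```text
pics
top contactor 0.9 [360.8, 224.4, 384.9, 250.0] [ 0.468 -0.157  0.059] [[0.433, -0.185, 0.017], [0.504, -0.132, 0.072]]
top contactor 0.64 [394.3, 195.2, 438.9, 235.6] [ 0.53  -0.274  0.078] [[0.484, -0.327, 0.0], [0.579, -0.233, 0.095]]
top contactor 0.52 [370.6, 270.8, 395.7, 287.5] [ 0.362 -0.179  0.041] [[0.342, -0.205, 0.017], [0.381, -0.158, 0.05]]
top fixture 0.91 [228.9, 178.2, 299.2, 257.4] [0.562 0.151 0.086] [[0.448, 0.058, 0.005], [0.639, 0.223, 0.107]]
top knob 0.55 [238.8, 247.1, 258.8, 260.8] [0.442 0.182 0.068] [[0.423, 0.165, 0.057], [0.46, 0.198, 0.072]]
top jaw 0.9 [229.8, 185.0, 252.8, 210.5] [0.59  0.192 0.104] [[0.559, 0.172, 0.085], [0.621, 0.221, 0.11]]
[[-0.03, -0.99, 0.13, 0.44], [-1.0, 0.03, 0.0, -0.02], [-0.0, -0.13, -0.99, 1.11], [0.0, 0.0, 0.0, 1.0]] 385.36973428706426
scene contactor 0.78 [367.5, 155.1, 402.4, 191.2] [ 0.52  -0.263  0.051] [[0.479, -0.312, 0.004], [0.578, -0.227, 0.094]]
scene contactor 0.72 [365.4, 186.4, 395.5, 219.4] [ 0.456 -0.144  0.038] [[0.428, -0.174, 0.0], [0.504, -0.129, 0.071]]
scene contactor 0.66 [406.9, 204.8, 424.3, 224.0] [ 0.354 -0.169  0.025] [[0.336, -0.248, -0.003], [0.396, -0.153, 0.05]]
scene fixture 0.64 [246.4, 199.3, 323.9, 277.9] [0.556 0.178 0.085] [[0.438, 0.065, 0.003], [0.638, 0.23, 0.107]]
scene knob 0.72 [304.8, 251.0, 321.1, 274.2] [0.446 0.182 0.066] [[0.42, 0.149, 0.044], [0.49, 0.203, 0.072]]
scene knob 0.44 [253.9, 222.0, 282.3, 243.1] [0.584 0.203 0.101] [[0.556, 0.175, 0.085], [0.62, 0.223, 0.109]]
scene jaw 0.91 [254.7, 222.9, 283.7, 243.7] [0.583 0.202 0.102] [[0.556, 0.175, 0.088], [0.616, 0.223, 0.109]]
[[-0.78, -0.38, 0.49, -0.1], [-0.62, 0.5, -0.6, 0.83], [-0.02, -0.78, -0.63, 0.96], [0.0, 0.0, 0.0, 1.0]] 490.66397222564984
[ 0.18485796 -0.49136699  0.23126362] [[0.94, 0.35, -0.0], [0.35, -0.94, 0.0], [0.0, -0.0, -1.0]] 0.5
```

View pics/top0.png

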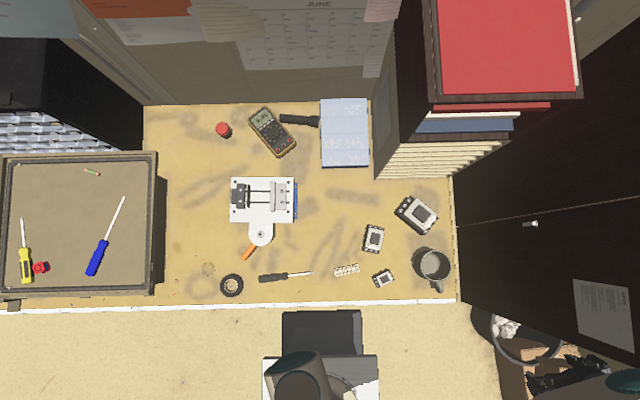

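View pics/scene0.png

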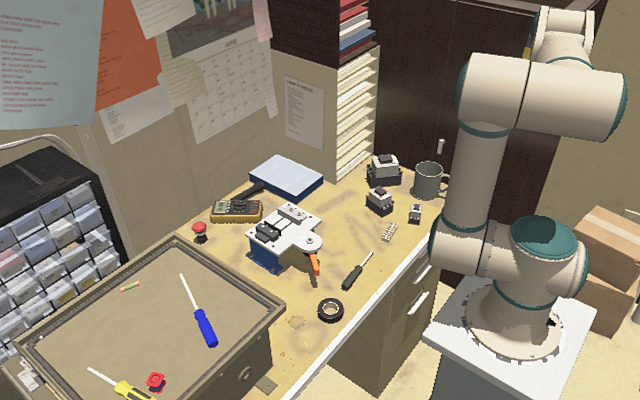

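The top view shows three contactors: large at (415,215), medium at (373,238) and small at (383,279). The medium one is about 72 mm high, so it matches. The fixture is at (263,200), its jaw on the left at (240,195), and the orange lever at (249,252).

```bash
python3 - <<'E'
from h import *
W=np.load("W_top.npy"); x,y,z=W[...,0],W[...,1],W[...,2]
def rect(m):
    P=W[m][:,:2].astype(np.float32); (c,s,a)=cv2.minAreaRect(P*1000); b=cv2.boxPoints((c,s,a))
    e=[b[1]-b[0],b[2]-b[1]]; L=max(e,key=np.linalg.norm); return np.round(c,1),np.round(s,1),round(float(np.degrees(np.arctan2(L[1],L[0]))%180),1),m.sum()
box=(x>.42)&(x<.52)&(y>-.20)&(y<-.11)
for lo,hi in [(.01,.04),(.05,.064),(.066,.08),(.05,.08)]: print("cont",lo,rect(box&(z>lo)&(z<hi)))
f=(x>.4)&(x<.68)&(y>.03)&(y<.26)
pl=f&(z>.08)&(z<.091); print("plate",rect(pl),rect(pl&(x>.53)))
hi=f&(z>.1)&(z<.115)
n,l,st,c=cv2.connectedComponentsWithStats(hi.astype(np.uint8))
for k in range(1,n):
    if st[k,4]>8: print("hi",rect(l==k), np.round(np.nanmean(W[l==k],0),3))
no=pl&(x<.52); print("nose pts",np.nanmin(x[no]),rect(no))
kn=f&(z>.055)&(z<.076)&(x<.5); print("knob",rect(kn))
for k in np.argsort(-z[f&(x<.52)])[:0]: pass
im=cv2.imread("pics/top0.png"); a=cv2.resize(im[165:270,220:310],None,fx=6,fy=6,interpolation=cv2.INTER_CUBIC)[:600]
cv2.imwrite("pics/fx0.png",a)
E
```

```text
cont 0.01 (array([ 470. , -159.4]), array([45. , 74.8]), 165.6, np.int64(136))
cont 0.05 (array([ 470. , -159.6]), array([44.4, 55.6]), 165.8, np.int64(233))
cont 0.066 (array([ 469.6, -159.5]), array([24. , 29.2]), 163.5, np.int64(98))
cont 0.05 (array([ 470. , -159.6]), array([44.4, 55.6]), 165.8, np.int64(337))
plate (array([551.9, 143.2]), array([170.5, 185.8]), 178.4, np.int64(2639)) (array([587.3, 142.2]), array([170.5, 114.8]), 88.3, np.int64(1879))
hi (array([587.6, 110.5]), array([12.5, 77.9]), 178.1, np.int64(140)) [0.586 0.11  0.106]
hi (array([590.6, 195.1]), array([24. , 64.2]), 179.6, np.int64(216)) [0.59  0.194 0.106]
hi (array([589.9, 174.8]), array([ 7. , 57.9]), 179.1, np.int64(54)) [0.589 0.174 0.105]
nose pts 0.4588903685560713 (array([488.9, 119.4]), array([114.9,  60.8]), 88.9, np.int64(520))
knob (array([459.6, 158. ]), array([ 24.1, 108.3]), 124.3, np.int64(112))
```

View pics/fx0.png

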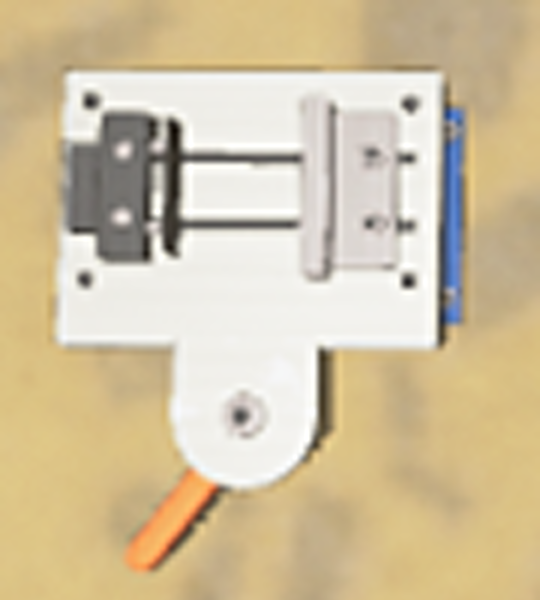

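The crop shows the jaw and pad open on the left, the steel fence on the right, and the lever pointing front-left, all as specified. The fixture origin is about (0.490, 0.145) with yaw about -1.5°. The contactor is at (0.470, -0.1595), long side at 165.7°.

```bash
python3 -c "
from h import *
print(togo([.470,-.1595,.13],np.radians(75.7)))"; python3 -m handwheel --help | head -5
```

```text
[array([ 38.37, -21.02,  10.13]), ('rz', np.float64(0.609))]invalid input at $: expected rows of numbers
```

```bash
python3 -m handwheel '-1 38.37 -21.02 10.13 0 0 0.609;-1 38.37 -21.02 10.13 0 0 0.609;-1 38.37 -21.02 10.13 0 0 0.609;-1 38.37 -21.02 10.13 0 0 0.609;-1 38.37 -21.02 10.13 0 0 0.609;-1 38.37 -21.02 10.13 0 0 0.609;-1 38.37 -21.02 10.13 0 0 0.609;-1 38.37 -21.02 10.13 0 0 0.609;-1 38.37 -21.02 10.13 0 0 0.609;-1 38.37 -21.02 10.13 0 0 0.609;-1 38.37 -21.02 10.13 0 0 0.609;-1 38.37 -21.02 10.13 0 0 0.609' && python3 -m handwheel '-1 38.37 0 0 0 0 0' >/dev/null 2>&1 & sleep 0; wait; python3 -c "
from h import *
print(togo([.470,-.1595,.13],np.radians(75.7)),tool()[2]['eef_pos'])"
```

```text
time: 1.5
eef_pos: [0.4718, -0.1551, 0.1284]
ee_rot: [-0.001, 0.993, -0.122, -0.001]
contact_force: [0.6, -0.4, -0.6]
grip_width: 0.0855
grasp_force: 0.0
[array([-3.63,  0.32, -0.35]), ('rz', np.float64(0.004))] [ 0.50593195 -0.16520118  0.12616928]
```

```bash
python3 -m handwheel '-1 -4 0 0 0 0 0;-1 -4 0 0 0 0 0;-1 -4 0 0 0 0 0;-1 -4 0 0 0 0 0'; python3 - <<'E'
from h import *
p,d=imaging.snapshot("wrist"); W=cloud("wrist",d); cv2.imwrite("pics/w1.png",p[:,:,::-1])
x,y,z=W[...,0],W[...,1],W[...,2]
m=(abs(x-.47)<.06)&(abs(y+.16)<.06)&(z>.05)&(z<.064)
c,s,a=cv2.minAreaRect(W[m][:,:2].astype(np.float32)*1000);print(c,s,a,m.sum())
m=(abs(x-.47)<.06)&(abs(y+.16)<.06)&(z>.066)&(z<.08)
c,s,a=cv2.minAreaRect(W[m][:,:2].astype(np.float32)*1000);print(c,s,a,m.sum())
print(togo([.470,-.1595,.030],np.radians(75.7)))
E
```

```text
time: 1.92
eef_pos: [0.4721, -0.1604, 0.1309]
ee_rot: [0.0, 0.992, -0.124, 0.001]
contact_force: [-0.4, 0.4, 0.8]
grip_width: 0.0854
grasp_force: 0.0
(471.2669372558594, -158.59039306640625) (44.056846618652344, 56.714786529541016) 75.74984741210938 3293
(472.1029968261719, -158.65992736816406) (23.89826011657715, 29.947219848632812) 76.14976501464844 1539
[array([-0.34, -0.06, 10.27]), ('rz', np.float64(0.0))]
```

View pics/w1.png

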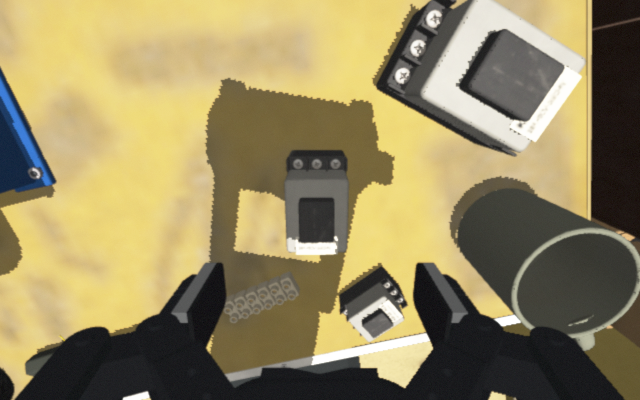

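The wrist view shows the medium contactor (317,200) between the fingers and clear of its neighbours. The depth fit gives (0.4715, -0.159), angle 75.75°. Descending to grasp.

```bash
python3 -m handwheel '-1 -0.2 -0.1 4 0 0 0;-1 -0.2 -0.1 7.5 0 0 0;-1 -0.2 -0.1 9 0 0 0;-1 -0.2 -0.1 10 0 0 0;-1 -0.2 -0.1 10 0 0 0;1 -0.2 -0.1 10 0 0 0;1 -0.2 -0.1 10 0 0 0;1 -0.2 -0.1 10 0 0 0;1 -0.2 -0.1 10 0 0 0;1 -0.2 -0.1 10 0 0 0;1 -0.2 -0.1 10 0 0 0'
```

```text
time: 2.88
eef_pos: [0.4713, -0.159, 0.0321]
ee_rot: [0.0, 0.992, -0.124, 0.002]
contact_force: [-0.6, 0.2, 7.4]
grip_width: 0.0426
grasp_force: 62.6
```

```bash
python3 -m handwheel '1 0 0 -2 0 0 0;1 0 0 -5 0 0 0;1 0 0 -8.5 0 0 0;1 0 0 -12.5 0 0 0;1 0 0 -15 0 0 0;1 0 0 -15 0 0 0;1 0 0 -15 0 0 0'; python3 -c "
from h import *
print(togo([.5904,.1453,.165],np.radians(88.5)))"
```

```text
time: 3.47
eef_pos: [0.4704, -0.1587, 0.1813]
ee_rot: [0.0, 0.992, -0.124, 0.002]
contact_force: [-0.3, 0.5, -4.3]
grip_width: 0.0431
grasp_force: 62.2
[array([  4.12, -32.42,   1.63]), ('rz', np.float64(-0.223))]
```

```bash
python3 -m handwheel '1 0.4 -3 0 0 0 -0.02;1 0.9 -7 0 0 0 -0.05;1 1.4 -11 0 0 0 -0.08;1 1.9 -15 0 0 0 -0.11;1 2.4 -19 0 0 0 -0.14;1 2.9 -23 0 0 0 -0.17;1 3.4 -27 0 0 0 -0.2;1 3.9 -30.5 0 0 0 -0.22;1 4.1 -32.4 0 0 0 -0.223;1 4.1 -32.4 0 0 0 -0.223;1 4.1 -32.4 0 0 0 -0.223;1 4.1 -32.4 0 0 0 -0.223';  python3 - <<'E'
from h import *
print(togo([.5904,.1453,.121],np.radians(88.5)),tool()[0])
p,d=imaging.snapshot("wrist"); W=cloud("wrist",d); cv2.imwrite("pics/w2.png",p[:,:,::-1])
x,y,z=W[...,0],W[...,1],W[...,2]
def rect(m,t):
    n,l,st,_=cv2.connectedComponentsWithStats(m.astype(np.uint8))
    for k in range(1,n):
        if st[k,4]>150:
            c,s,a=cv2.minAreaRect(W[l==k][:,:2].astype(np.float32)*1000);print(t,np.round(c,1),np.round(s,1),round(a,1),st[k,4])
f=(x>.4)&(x<.70)&(y>.0)&(y<.28)
rect(f&(z>.1)&(z<.112),"jaw/fence"); rect(f&(z>.08)&(z<.09),"plate"); rect(f&(z>.19)&(z<.213),"body"); rect(f&(z>.214)&(z<.23),"top"); rect(f&(z>.165)&(z<.183),"foot")
E
```

```text
time: 4.47
eef_pos: [0.5888, 0.1447, 0.1779]
ee_rot: [0.001, 1.0, -0.013, -0.002]
contact_force: [0.4, 0.1, -2.6]
grip_width: 0.0428
grasp_force: 62.5
[array([ 0.18, -0.07,  5.69]), ('rz', np.float64(-0.0))] [0.58877205 0.14471792 0.17788374]
jaw/fence [601.7 111.2] [12.3 55.4] 88.1 819
jaw/fence [592.7 196. ] [22.7 65.5] 88.0 2905
jaw/fence [612.2 174.7] [ 5. 19.] 87.9 191
plate [583.3 143.6] [170.3 124.5] 88.0 13348
plate [588.5 183.6] [ 4.3 31.9] 87.3 218
body [588.3 144. ] [70.4 57. ] 88.5 11427
top [588.9 144. ] [24.  31.1] 88.4 4145
top [598.2 175.7] [39.  19.9] 51.9 1721
top [596.3 112. ] [19.  38.8] 35.3 1707
foot [620.5 143.1] [44.1 12.7] 87.5 2836
```

View pics/w2.png

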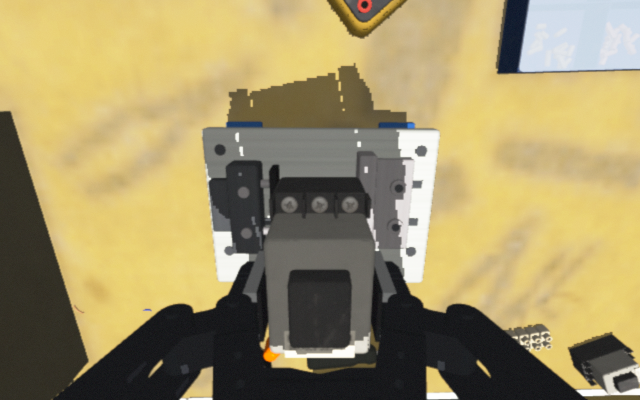

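The wrist view shows the contactor held square over the gap, with the pad to its left (275,190) and the fence to its right (365,190). The fixture yaw refines to -2.0°, so I need about +2 mm in x, +1.8 mm in y and 0.5° of turn.

```bash
python3 -m handwheel '1 0.2 -0.18 0 0 0 0.009;1 0.2 -0.18 2 0 0 0.009;1 0.2 -0.18 3.5 0 0 0.009;1 0.2 -0.18 4.5 0 0 0.009;1 0.2 -0.18 5.2 0 0 0.009;1 0.2 -0.18 5.5 0 0 0.009;1 0.2 -0.18 5.7 0 0 0.009;1 0.2 -0.18 5.8 0 0 0.009;1 0.2 -0.18 5.8 0 0 0.009;1 0.2 -0.18 5.8 0 0 0.009'
```

```text
time: 5.35
eef_pos: [0.592, 0.1472, 0.1228]
ee_rot: [-0.0, 1.0, -0.018, 0.001]
contact_force: [0.1, 0.4, -3.2]
grip_width: 0.0433
grasp_force: 62.6
```

```bash
python3 -m handwheel '1 0 0 0.15 0 0 0;1 0 0 0.15 0 0 0;1 0 0 0.15 0 0 0'; python3 -m handwheel '1 0 0 0.15 0 0 0;1 0 0 0.15 0 0 0;1 0 0 0.15 0 0 0'
```

```text
time: 5.6
eef_pos: [0.5916, 0.1471, 0.1206]
ee_rot: [0.0, 1.0, -0.018, 0.0]
contact_force: [0.2, 0.5, -3.2]
grip_width: 0.0431
grasp_force: 62.6
time: 5.85
eef_pos: [0.5915, 0.1471, 0.1188]
ee_rot: [0.0, 1.0, -0.018, -0.0]
contact_force: [-0.0, 0.8, -2.9]
grip_width: 0.0427
grasp_force: 62.6
```

```bash
python3 -m handwheel '1 0 0.05 0.1 0 0 0;1 0 0.05 0.1 0 0 0;1 0 0.05 0.1 0 0 0'; python3 -m handwheel '1 0 0 0.08 0 0 0;1 0 0 0.08 0 0 0;1 0 0 0.08 0 0 0'
```

```text
time: 6.1
eef_pos: [0.5917, 0.1467, 0.1183]
ee_rot: [-0.0, 1.0, -0.018, 0.0]
contact_force: [0.7, 1.5, -0.8]
grip_width: 0.043
grasp_force: 62.7
time: 6.35
eef_pos: [0.5917, 0.1467, 0.1182]
ee_rot: [-0.0, 1.0, -0.018, 0.0]
contact_force: [-4.4, -0.1, 6.0]
grip_width: 0.043
grasp_force: 63.3
```

Landed (force sign flipped). Releasing and rising.

```bash
python3 -m handwheel '-1 0 0 0 0 0 0;-1 0 0 0 0 0 0;-1 0 0 0 0 0 0;-1 0 0 0 0 0 0;-1 0 0 0 0 0 0;-1 0 0 -2 0 0 0;-1 0 0 -5 0 0 0;-1 0 0 -9 0 0 0;-1 0 0 -12 0 0 0;-1 0 0 -12 0 0 0;-1 0 0 -12 0 0 0'; python3 - <<'E'
from h import *
p,d=imaging.snapshot("wrist"); W=cloud("wrist",d); cv2.imwrite("pics/w3.png",p[:,:,::-1])
x,y,z=W[...,0],W[...,1],W[...,2]
def rect(W,m,t):
    n,l,st,_=cv2.connectedComponentsWithStats(m.astype(np.uint8))
    for k in range(1,n):
        if st[k,4]>40:
            c,s,a=cv2.minAreaRect(W[l==k][:,:2].astype(np.float32)*1000);print(t,np.round(c,1),np.round(s,1),round(a,1),st[k,4], np.round(W[l==k][:,2].mean(),4))
f=(x>.4)&(x<.70)&(y>.0)&(y<.28)
rect(W,f&(z>.1)&(z<.112),"jaw/fence"); rect(W,f&(z>.08)&(z<.09),"plate"); rect(W,f&(z>.135)&(z<.15),"body"); rect(W,f&(z>.152)&(z<.165),"top"); rect(W,f&(z>.112)&(z<.12),"foot")
p,d=imaging.snapshot("top"); W=cloud("top",d)
x,y,z=W[...,0],W[...,1],W[...,2]
hsv=cv2.cvtColor(p,cv2.COLOR_RGB2HSV); o=(hsv[...,0]>5)&(hsv[...,0]<18)&(hsv[...,1]>170)&(hsv[...,2]>150)&(x>.38)&(x<.5)&(y>.1)&(y<.25)&(z>.06)
rect(W,o,"lever")
E
```

```text
time: 7.27
eef_pos: [0.5924, 0.1468, 0.2397]
ee_rot: [-0.0, 1.0, -0.018, 0.002]
contact_force: [0.4, 0.6, -1.2]
grip_width: 0.0851
grasp_force: 0.0
jaw/fence [587.8 111.7] [12.1 79.9] 88.1 1212 0.1032
jaw/fence [626.2 145. ] [42.9  3.2] 87.9 126 0.1073
jaw/fence [591.2 196. ] [22.1 65.1] 88.0 1781 0.1034
jaw/fence [590.  175.6] [ 5.3 59.8] 88.0 384 0.1026
plate [550.8 144.4] [169.9 185.9] 88.2 14783 0.0837
plate [587.5 182.9] [ 5.1 31.5] 87.4 193 0.0834
body [589.8 146. ] [44.  56.2] 88.0 2805 0.1429
top [590.8 145.9] [23.4 29.4] 87.0 1116 0.1531
foot [621.2 144.9] [44.2 12.8] 88.0 638 0.1143
```

View pics/w3.png

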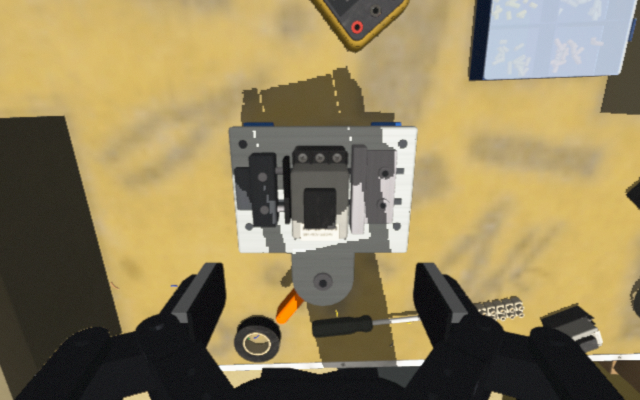

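The contactor stands free in the gap: centre (590,146), square at 88°, 4–5 mm from the pad and about 6 mm from the fence. The lever is at (290,303) in the picture, with a ring (258,338) and the nut driver (345,325) near it. I expect about 0.64 rad to the fence and about 0.80 rad for the clamp.

```bash
python3 - <<'E'
from h import *
W=np.load("W_top.npy"); x,y,z=W[...,0],W[...,1],W[...,2]
m=(x>.33)&(x<.45)&(y>.0)&(y<.3)&(z>.008)
n,l,st,_=cv2.connectedComponentsWithStats(m.astype(np.uint8))
for k in range(1,n):
    if st[k,4]>15: q=W[l==k]; print(np.round(q.min(0),3),np.round(q.max(0),3),st[k,4])
# lever axis: orange points
p=cv2.imread("pics/top0.png"); h=cv2.cvtColor(p,cv2.COLOR_BGR2HSV)
o=(h[...,0]>5)&(h[...,0]<20)&(h[...,1]>170)&(x>.4)&(x<.5)&(y>.13)&(y<.22)&(z>.064)&(z<.074)
c,s,a=cv2.minAreaRect(W[o][:,:2].astype(np.float32)*1000);print("lever",c,s,a,o.sum())
print(togo([.4422,.1858,.17],2.4576-np.pi/2),tool()[2]["joint_positions"])
E
```

```text
[0.423 0.169 0.049] [0.45  0.201 0.072] 80
[0.358 0.008 0.008] [0.384 0.162 0.026] 278
[0.33  0.208 0.009] [0.382 0.27  0.025] 282
lever (440.4553527832031, 178.36595153808594) (12.465873718261719, 43.512413024902344) 63.11766815185547 13
[array([-15.02,  -3.4 ,   6.6 ]), ('rz', np.float64(0.649))] [ 1.82363760e-01  2.92797794e-01  1.12259037e+00 -1.32409070e-04
  1.72815384e+00  1.78837914e+00]
```

```bash
python3 -m handwheel '-1 -3.5 -1 0 0 0 0.1;-1 -7 -2 0 0 0 0.22;-1 -11 -3 0 0 0 0.34;-0.3 -15 -3.4 1 0 0 0.46;-0.3 -15 -3.4 4 0 0 0.58;-0.3 -15 -3.4 6.6 0 0 0.649;-0.3 -15 -3.4 6.6 0 0 0.649;-0.3 -15 -3.4 6.6 0 0 0.649;-0.3 -15 -3.4 6.6 0 0 0.649'; python3 - <<'E'
from h import *
p,d=imaging.snapshot("wrist"); W=cloud("wrist",d); cv2.imwrite("pics/w4.png",p[:,:,::-1])
x,y,z=W[...,0],W[...,1],W[...,2]
h=cv2.cvtColor(p,cv2.COLOR_RGB2HSV)
o=(h[...,0]>5)&(h[...,0]<20)&(h[...,1]>150)&(z>.06)&(z<.075)
c,s,a=cv2.minAreaRect(W[o][:,:2].astype(np.float32)*1000);print("lever",c,s,a,o.sum())
u=np.array([np.cos(2.4576),np.sin(2.4576)]); q=W[o][:,:2]-[.4902,.1466]
print("along",np.percentile(q@u,[1,99]),"across",np.percentile(q@[-u[1],u[0]],[1,50,99]))
print(togo([.4422,.1858,.038],2.4576-np.pi/2))
E
```

```text
time: 8.12
eef_pos: [0.4433, 0.1858, 0.1718]
ee_rot: [0.0, 0.942, -0.335, 0.0]
contact_force: [0.6, 0.6, 0.3]
grip_width: 0.0552
grasp_force: 0.0
lever (444.47320556640625, 184.29635620117188) (13.839113235473633, 49.34768295288086) 50.42444610595703 994
along [0.03530865 0.08257752] across [-0.00725722 -0.00084993  0.00612211]
[array([-0.12,  0.12, 13.44]), ('rz', np.float64(0.001))]
```

View pics/w4.png

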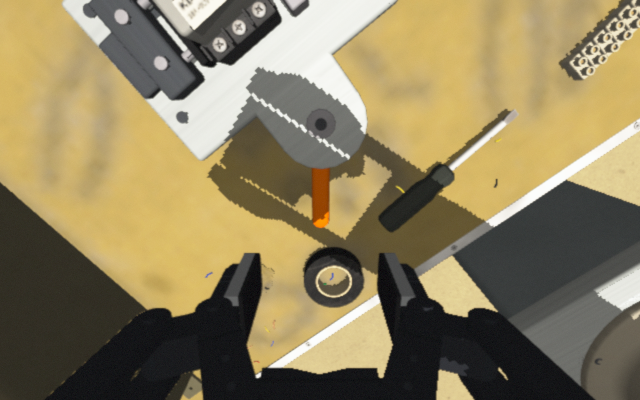

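The wrist view shows the lever (321,195) pointing straight at the gripper, on the predicted line to within 1 mm. The ring (333,277) is low and clear. Going down and pinching.

```bash
python3 -m handwheel '-0.3 -0.1 0.1 4 0 0 0;-0.3 -0.1 0.1 8 0 0 0;-0.3 -0.1 0.1 11 0 0 0;-0.3 -0.1 0.1 12.8 0 0 0;-0.3 -0.1 0.1 13.4 0 0 0;-0.3 -0.1 0.1 13.4 0 0 0;1 -0.1 0.1 13.4 0 0 0;1 -0.1 0.1 13.4 0 0 0;1 -0.1 0.1 13.4 0 0 0;1 -0.1 0.1 13.4 0 0 0;1 -0.1 0.1 13.4 0 0 0;1 -0.1 0.1 13.4 0 0 0'; python3 -c "
from h import *
t,r,s=tool();print(t,r.as_matrix().round(3).tolist(),s['wrist_torque'],s['contact_force'])"
```

```text
time: 9.17
eef_pos: [0.4423, 0.1857, 0.039]
ee_rot: [-0.0, 0.942, -0.335, 0.001]
contact_force: [-3.3, -2.6, 7.4]
grip_width: 0.013
grasp_force: 58.6
[0.44227231 0.18568778 0.03902805] [[0.775, -0.632, 0.002], [-0.632, -0.775, -0.0], [0.002, -0.001, -1.0]] [-0.40810675  0.45883202  0.07630525] [-3.33389529 -2.57981187  7.38839714]
```

```bash
cat > k.py <<'E'
from h import *
t,r,s=tool(); F=np.array(s['contact_force']);M=np.array(s['wrist_torque'])
c=np.array([.4902,.1466]); d=t[:2]-c; lev=np.arctan2(d[1],d[0]); X=r.apply([1,0,0]); ya=np.arctan2(X[1],X[0])
print("knob(pos)",round(2.4576-lev if 0 else lev-2.4576,3),"knob(yaw)",round(ya-(2.4576-np.pi),3),"rad",round(np.hypot(*d),4),
 "T=r x F+Mz",round(d[0]*F[1]-d[1]*F[0]+M[2],3),"rxF",round(d[0]*F[1]-d[1]*F[0],3),"Mz",round(M[2],3),"F",F.round(1),"gw",round(s['grip_width'],4))
E
python3 -m handwheel '1 0.008 0.31 0 0 0 -0.05;1 0.031 0.619 0 0 0 -0.1;1 0.07 0.927 0 0 0 -0.15;1 0.124 1.232 0 0 0 -0.2;1 0.193 1.534 0 0 0 -0.25;1 0.277 1.832 0 0 0 -0.3;1 0.376 2.126 0 0 0 -0.35;1 0.489 2.414 0 0 0 -0.4;1 0.489 2.414 0 0 0 -0.4;1 0.489 2.414 0 0 0 -0.4' && python3 k.py
```

```text
time: 10.0
eef_pos: [0.431, 0.1641, 0.0391]
ee_rot: [-0.0, 0.99, -0.142, 0.001]
contact_force: [-1.9, -0.9, 6.4]
grip_width: 0.0134
grasp_force: 59.2
knob(pos) 0.396 knob(yaw) 0.4 rad 0.0618 T=r x F+Mz 0.28 rxF 0.084 Mz 0.195 F [-1.9 -0.9  6.4] gw 0.0134
```

```bash
python3 -m handwheel '1 0.005 0.248 0 0 0 -0.04;1 0.02 0.495 0 0 0 -0.08;1 0.045 0.742 0 0 0 -0.12' | grep time && python3 k.py;  python3 -m handwheel '1 0.001 0.124 0 0 0 -0.02;1 0.005 0.248 0 0 0 -0.04;1 0.011 0.372 0 0 0 -0.06' |grep time && python3 k.py
```

```text
time: 10.25
knob(pos) 0.509 knob(yaw) 0.521 rad 0.0617 T=r x F+Mz -0.415 rxF -0.083 Mz -0.333 F [-0.6  1.5  5.4] gw 0.0132
time: 10.5
knob(pos) 0.569 knob(yaw) 0.58 rad 0.0617 T=r x F+Mz -0.373 rxF -0.097 Mz -0.275 F [-0.2  1.6  4.7] gw 0.0131
```

```bash
for i in 1; do python3 -m handwheel '1 0.001 0.124 0 0 0 -0.02;1 0.005 0.248 0 0 0 -0.04' |grep time && python3 k.py;  python3 -m handwheel '1 0.001 0.124 0 0 0 -0.02;1 0.005 0.248 0 0 0 -0.04' |grep time && python3 k.py; python3 -m handwheel '1 0.001 0.124 0 0 0 -0.02;1 0.005 0.248 0 0 0 -0.04' |grep time && python3 k.py; done
```

```text
time: 10.67
knob(pos) 0.608 knob(yaw) 0.62 rad 0.0617 T=r x F+Mz -0.487 rxF -0.166 Mz -0.32 F [-1.6  2.8  6. ] gw 0.0129
time: 10.83
knob(pos) 0.648 knob(yaw) 0.66 rad 0.0616 T=r x F+Mz -0.338 rxF -0.131 Mz -0.207 F [-1.6  2.2  5.4] gw 0.0131
time: 11.0
knob(pos) -5.595 knob(yaw) 0.7 rad 0.0616 T=r x F+Mz -0.306 rxF -0.093 Mz -0.213 F [-1.9  1.5  5.3] gw 0.0133
```

```bash
cat > g.py <<'E'
from h import *
def rect(W,m,t):
    n,l,st,_=cv2.connectedComponentsWithStats(m.astype(np.uint8))
    for k in range(1,n):
        if st[k,4]>40:
            c,s,a=cv2.minAreaRect(W[l==k][:,:2].astype(np.float32)*1000);print(t,np.round(c,1),np.round(s,1),round(a,1),st[k,4])
for cam in ["wrist","top"]:
    p,d=imaging.snapshot(cam); W=cloud(cam,d); x,y,z=W[...,0],W[...,1],W[...,2]
    f=(x>.53)&(x<.66)&(y>.04)&(y<.28)
    rect(W,f&(z>.099)&(z<.111),cam+" jaw/fence"); rect(W,f&(z>.135)&(z<.151),cam+" body")
E
python3 g.py
```

```text
top jaw/fence [588.  118.1] [27.3 78. ] 87.3 159
top jaw/fence [590.5 183.3] [22.7 64.4] 87.8 219
top body [590.1 138.9] [44.7 54.8] 87.6 265
```

Body now lies at the fence within measurement error (bias-corrected 140.1, contact expected at 140.2). Continuing in small steps and reading torque at each.

```bash
python3 -m handwheel '1 0.001 0.124 0 0 0 -0.02' |grep time && python3 k.py;  python3 -m handwheel '1 0 0.062 0 0 0 -0.01' |grep time && python3 k.py; python3 -m handwheel '1 0 0.062 0 0 0 -0.01' |grep time && python3 k.py; python3 -m handwheel '1 0 0.062 0 0 0 -0.01' |grep time && python3 k.py;python3 -m handwheel '1 0 0.062 0 0 0 -0.01' |grep time && python3 k.py
```

```text
time: 11.18
knob(pos) -5.577 knob(yaw) 0.719 rad 0.0616 T=r x F+Mz -0.467 rxF -0.138 Mz -0.33 F [-1.9  2.2  5.6] gw 0.0131
time: 11.27
knob(pos) -5.565 knob(yaw) 0.73 rad 0.0616 T=r x F+Mz -0.437 rxF -0.195 Mz -0.242 F [-1.9  3.1  5.4] gw 0.013
time: 11.35
knob(pos) -5.556 knob(yaw) 0.74 rad 0.0616 T=r x F+Mz -0.439 rxF -0.134 Mz -0.304 F [-1.2  2.1  6. ] gw 0.0132
time: 11.43
knob(pos) -5.547 knob(yaw) 0.75 rad 0.0616 T=r x F+Mz -0.505 rxF -0.185 Mz -0.32 F [-1.6  2.9  5.6] gw 0.0132
time: 11.52
knob(pos) -5.536 knob(yaw) 0.76 rad 0.0616 T=r x F+Mz -0.614 rxF -0.241 Mz -0.373 F [-1.   3.9  5.8] gw 0.0131
```

```bash
python3 -m handwheel '1 0 0.062 0 0 0 -0.01' |grep time && python3 k.py;  python3 -m handwheel '1 0 0.062 0 0 0 -0.01' |grep time && python3 k.py; python3 -m handwheel '1 0 0.062 0 0 0 -0.01' |grep time && python3 k.py; python3 -m handwheel '1 0 0.062 0 0 0 -0.01' |grep time && python3 k.py
```

```text
time: 11.6
knob(pos) -5.526 knob(yaw) 0.77 rad 0.0616 T=r x F+Mz -0.491 rxF -0.197 Mz -0.293 F [-1.1  3.1  5.9] gw 0.0131
time: 11.68
knob(pos) -5.517 knob(yaw) 0.78 rad 0.0616 T=r x F+Mz -0.535 rxF -0.224 Mz -0.311 F [-1.8  3.5  5.6] gw 0.0133
time: 11.77
knob(pos) -5.507 knob(yaw) 0.79 rad 0.0616 T=r x F+Mz -0.502 rxF -0.216 Mz -0.286 F [-1.9  3.3  5.2] gw 0.0131
time: 11.85
knob(pos) -5.497 knob(yaw) 0.8 rad 0.0616 T=r x F+Mz -0.526 rxF -0.22 Mz -0.305 F [-1.3  3.5  6. ] gw 0.0132
```

```bash
python3 -m handwheel '1 0 0.062 0 0 0 -0.01' |grep time && python3 k.py;  python3 -m handwheel '1 0 0.062 0 0 0 -0.01' |grep time && python3 k.py; python3 -m handwheel '1 0 0.062 0 0 0 -0.01' |grep time && python3 k.py; python3 g.py
```

```text
time: 11.93
knob(pos) -5.487 knob(yaw) 0.81 rad 0.0616 T=r x F+Mz -0.574 rxF -0.223 Mz -0.351 F [-2.2  3.4  5.7] gw 0.013
time: 12.02
knob(pos) -5.477 knob(yaw) 0.82 rad 0.0616 T=r x F+Mz -0.558 rxF -0.26 Mz -0.298 F [-1.4  4.1  6.2] gw 0.0129
time: 12.1
knob(pos) -5.468 knob(yaw) 0.83 rad 0.0616 T=r x F+Mz -0.493 rxF -0.238 Mz -0.256 F [-0.9  3.8  5.8] gw 0.0138
top jaw/fence [587.6 114.1] [19.2 78.2] 87.7 157
top jaw/fence [590.5 183.2] [65.  30.5] 3.4 222
top body [590.2 138.8] [44.4 54.6] 88.0 268
```

Torque has risen at the expected slope (about 1.2 N·m/rad) to about 0.55–0.58 N·m, and the body has not moved since 0.70 rad. Both estimates give 12–14 N, so I'm releasing here.

```bash
python3 -m handwheel '-0.3 0 0 0 0 0 0;-0.3 0 0 0 0 0 0;-0.3 0 0 0 0 0 0;-0.3 0 0 0 0 0 0;-0.3 0 0 0 0 0 0;-0.3 0 0 -2 0 0 0;-0.3 0 0 -5 0 0 0;-0.3 0 0 -9 0 0 0;-0.3 0 0 -13 0 0 0;-0.3 0 0 -17 0 0 0;-0.3 0 0 -17 0 0 0;-0.3 0 0 -17 0 0 0'; python3 - <<'E'
from h import *
p,d=imaging.snapshot("wrist"); W=cloud("wrist",d); cv2.imwrite("pics/w5.png",p[:,:,::-1])
x,y,z=W[...,0],W[...,1],W[...,2]
h=cv2.cvtColor(p,cv2.COLOR_RGB2HSV)
o=(h[...,0]>5)&(h[...,0]<20)&(h[...,1]>150)&(z>.06)&(z<.075)
print("lever",cv2.minAreaRect(W[o][:,:2].astype(np.float32)*1000),o.sum())
v=np.median(W[o][:,:2],0)-[.4902,.1466]; print("knob",(np.arctan2(v[1],v[0])-2.4576)%(2*np.pi))
f=(x>.53)&(x<.66)&(y>.04)&(y<.28)
for n,m in [("fence",f&(z>.1)&(z<.112)&(y<.13)),("jaw",f&(z>.1)&(z<.112)&(y>.15)),("body",f&(z>.135)&(z<.151))]: 
    if m.sum()>30: print(n,cv2.minAreaRect(W[m][:,:2].astype(np.float32)*1000),m.sum())
E
```

```text
time: 13.2
eef_pos: [0.4293, 0.1378, 0.2097]
ee_rot: [-0.0, 0.997, 0.073, 0.003]
contact_force: [0.3, -0.3, -0.6]
grip_width: 0.0554
grasp_force: 0.0
lever ((429.9678649902344, 138.01510620117188), (49.86373519897461, 13.4708251953125), 8.603680610656738) 749
knob 0.8275821265292702
fence ((560.571044921875, 118.15322875976562), (23.710243225097656, 25.742422103881836), 88.27033996582031) 731
jaw ((559.8271484375, 172.0150604248047), (45.30265808105469, 11.068902969360352), 83.17091369628906) 486
body ((561.9122924804688, 124.17108154296875), (0.8531731367111206, 8.719260215759277), 2.832542896270752) 34
```

View pics/w5.png

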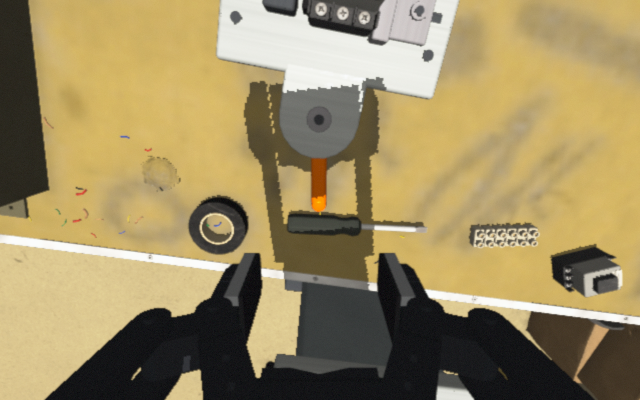

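The lever (319,180) stays at about 0.83 rad after release. The contactor foot (345,12) lies against the fence, the neighbouring things are undisturbed, and the gripper is clear.

```bash
python3 -c "
from plant import ctrl
print(ctrl.finish_job())"
```

```text
the job is handed in; nothing more can be done
None
```

The contactor stands upright against the fence, clamped by the jaw at a knob angle of about 0.83 rad (estimated 12–14 N from the torque readings and jaw travel), with the knob released and the job handed in at about 13 s.

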